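Refit the grow-light timer at the potting bench

ROBOT

A 7-joint arm with a two-finger parallel gripper is mounted at the origin on the work surface. World frame = base frame: x ahead of the robot, y to its left, z up, the work surface at z = 0. Lengths are in mm, angles in rad, forces in N, time in s.
With the tool pointing down it reaches from about 400 to 750 mm from the base axis. Payload 19.5 kg.
Tool frame: the origin (TCP) lies on the front face of the gripper's body, between the roots of the fingers; the fingertips stand 73 mm ahead of it and the grasp point (between the pads) lies 54 mm ahead of it; z points along the fingers, y is the line along which they close (so a half turn about z gives the same grasp; the last joint's range is limited). The gripper opens to 85 mm and grips with 20 to 120 N. Pads are 22 mm wide; open, the fingers measure 114 mm over their backs; the gripper's body (76 mm by 85 mm) begins 54 mm behind the grasp point. The pads swing forward as they close: fully open they stand 13 mm farther back than shut.
Start: joints at [-0.042, 0.707, -0.028, 1.485, 0.022, 0.951, -0.075], TCP at [574.981, 0.003, 303.868] pointing down, gripper open.
Joint ranges: [-2.71, 2.71], [-0.32, 2.16], [-1.57, 1.52], [0, 2.45], [-1.46, 4.6], [0, 2.02], [-2.83, 2.83]. Speed limits (rad/s): [1.89, 1.89, 2.57, 2.57, 3.01, 3.01, 3.01].

INTERFACE

Orientations are given as a rotation vector (axis times angle).
In Python, from workcell import bot, imaging, workorder, sensors gives the robot as it stands. Calls block until the motion is done:
- bot.move_pose(position, orientation): joint-space move of the TCP to a pose.
- bot.line_to(position, rotation=None, rate=150, guard=None): straight line of the TCP; rotation=None keeps the orientation; rate is the mean speed in mm/s. With guard (N) it stops when the force on the tool has changed by that much, and returns True; else False.
- bot.goto_joints(angles): joint-space move.
- bot.gripper_to(opening, grip_force=None): finger opening in mm; grip_force is the grip in N (None keeps the last); returns when the fingers have stopped.
- bot.pause(seconds).
- bot.ik(position, orientation): joint angles nearest the present ones, or None.
- imaging.capture(name): name is "scene" or "side" or "wrist"; returns a dict with "img" (420x560x3 uint8, blue, green, red), "fovy" (degrees; the focal length in pixels is half the picture's height over the tangent of half this angle, whatever the lens; pixels are square), "cx", "cy" (the principal point, pixels), "rvec" (rotation vector, rad) and "tvec" (3), from world to camera coordinates, as OpenCV has them. Camera axes: x right, y down, z forward; pixel columns grow to the right and rows downward; lengths in mm; the calibration is good to about 2 mm. A picture is of the moment at which its call begins. There is no depth.
A pose or a line that the arm cannot do raises bot.MotionError and nothing moves.
- workorder.close_job(): hands the job in; it is judged then, once.
Readings, each from a call of its own:
- sensors.current_time(): time.
- sensors.current_joints(): joint angles.
- sensors.current_joint_velocities(): joint speeds.
- sensors.current_joint_torque(): joint torques, N m.
- sensors.current_tool_pos(): TCP position.
- sensors.current_eef_rot(): TCP orientation.
- sensors.current_wrist_force(): force on the tool from outside, world axes, zero at the start.
- sensors.current_torque(): the same for the moment, N m.
- sensors.current_grip_width(): finger opening in mm.
- sensors.current_finger_force(): force on a finger pad.
Only numpy, scipy, OpenCV 4.12 (cv2) and the standard library are available. Lean on these libraries where they do the work, as an engineer would, in place of code of your own. Each camera call takes 0.05 s, during which the arm holds its last target. There are 200 camera calls.

TASK

The grow light's timer has been mended and is still clamped in the small vise: slide the vise's jaw fully open by its post, lift the timer out and plug its oblong foot fully home, flange flat, into the socket with the oblong hole. Let go of it, and then throw the switch lever all the way over, away from the robot. Leave the jaw open and the timer plugged in, and leave the spare plug, pot, seed jar and cup where they stand.

Things in the scene. Friction and masses are not known exactly. Their poses are not given: they have to be found in the camera images.
- timer: The timer: black block with a grey plug foot, upright in the vise. Origin: centre of the foot's underside, z up. Foot 30 (x) x 22 (y) x 22 high; flange 54 (x) x 42 (y), 22 to 28 above the origin; body 40 (x) x 32 (y), 28 to 64; white dial 24 across, 3 high, on top. 140 g. It fits the socket either way round (half a turn about z). Grip the body by its 32 mm width.
- vise: Small fixed grey and steel slide vise. Origin at bench level under the timer. Bed 210 (x, from -125 to +85) x 80 (y), its top 15 above the bench; the timer's foot stands on it, the timer's x along the vise's x. Fixed jaw on the +x side, 64 wide, top at 43 above the bench. Sliding jaw on the -x side, facing the robot.
- jaw (a joint): Travel of the sliding jaw: 0 = closed on the timer, growing to 0.040 m = fully open; it slides along the vise's -x and stays where it is left (drag about 3 N). Closed, its lip lies over the timer's flange and keeps the timer from being lifted. Jaw block 64 wide (y), about 38 along x, its top 51 above the bench.
- jaw_post (a point): Centre of the top of the round steel post on the sliding jaw: diameter 18, upright, rising 45 out of the jaw (from 51 to 96 above the bench). Moves with the jaw. Pinch it across the vise's y.
- socket: The timer's socket: fixed white block 80 (x) x 72 (y) x 45 high, with one oblong hole in its top. Origin at the centre of its underside; the hole's long side lies along x.
- socket_hole0 (a point): Centre of the mouth of the oblong hole, on the socket's top face (45 above the bench). Hole 32 (x) x 24 (y), 28 deep, edges bevelled 2. Axes as the socket's. When the timer is home its flange lies on the face and its origin is 22 below this point.
- other_socket: A second fixed white block of the same outer size, with a small square hole (20 x 20) for another plug: not the timer's. Origin at the centre of its underside.
- switch (a joint): Angle of the switch lever: 0 = off, leaning to the switch base's -x; 1.0 rad = on, leaning as far to its +x. Stays where it is left, moves easily. Pivot 22 above the bench, axis along the base's y.
- switch_tip (a point): Centre of the black ball (diameter 26) at the lever's end, 65 from the pivot: 79 above the bench in either end position, 87 upright. Its rod is 10 thick.
- switch_base: Fixed white base of the lever switch, 70 (x) x 50 (y) x 25 high. Origin at the centre of its underside, below the pivot; +x is the way the lever is thrown.
- spare_plug: Bystander: another black plug lying on its side, body 36 x 34 x 34 with a square foot 18 x 18 pointing along its x. Origin under the body.
- pot: Bystander: square black pot filled with soil, 60 x 60 x 60, with an upright label rising to 100. Origin under its centre.
- seed_jar: Bystander: seed jar, diameter 56, 75 high. Origin under its centre.
- cup: Bystander: white open cup, 72 across the rim, 80 high. Origin under its centre.
Things that resemble listed ones, but are neither listed nor needed, are in the scene too. Leave any orange or purple look-alike of the timer alone.

How it is judged (in metres and radians):
On the way, in this order (a step that is already met when the one before it is completed fails the run):
1. the vise's jaw is slid fully open (at least 33 of its 40 mm) (value of joint jaw above 0.033 m), for 0.1 s.
2. the timer is lifted clear out of the vise (z of timer in the frame of vise above 0.06 m and contact force between timer and the fingers above 0.5 N), for 0.1 s.
3. the timer is plugged fully home in the oblong socket and let go (z of timer in the frame of socket_hole0 below -0.021 m and horizontal distance between timer and socket_hole0 below 0.004 m and angle between timer's own z axis and vertical below 0.06 rad and angle between the x axis of timer and the x axis of socket, either way round below 0.12 rad and contact force between timer and the arm below 0.1 N), for 0.1 s.
4. the switch lever is thrown over (value of joint switch above 0.85 rad), for 0.1 s.
At the end, for the whole second after the job is handed in: The timer's foot is home in the oblong socket (at least 21 of 22 mm deep, within 4 mm of the hole's centre, tilted less than 0.06 rad, turned less than 0.12 rad), at rest; the jaw is at least 33 mm open; the switch lever is thrown to at least 0.85 of 1.0 rad (z of timer in the frame of socket_hole0 below -0.021 m and horizontal distance between timer and socket_hole0 below 0.004 m and angle between timer's own z axis and vertical below 0.06 rad and angle between the x axis of timer and the x axis of socket, either way round below 0.12 rad and linear speed of timer below 0.02 m/s and value of joint jaw above 0.033 m and value of joint switch above 0.85 rad); the robot touches nothing.
It fails at once if the spare plug, pot, seed jar or cup is shifted by more than 30 mm (distance of any of spare_plug, pot, seed_jar, cup from where it was at the start of the episode above 0.03 m).
It also fails if it takes over 59 s, if anything falls off the work surface, if the arm or the gripper's body presses on something with over 40 N, if the wrist force passes 120 N, or if a joint passes its speed limit or range.

## Working session

There is one attempt and no reset: what is moved stays moved. The work goes in short steps, each a Python script; the robot and the scene stay as the last script left them, time stands still between calls to the robot, and variables do not carry over. Pictures are saved under pics/ and viewed, at most 10 in all, crops included, and the job is handed in when it is done.

```bash
ls; mkdir -p pics; cat > h.py <<'E'
import numpy as np, cv2
from workcell import bot, imaging, workorder, sensors
def cam(n):
    c=imaging.capture(n); return c
def K(c):
    f=210/np.tan(np.radians(c["fovy"])/2); return np.array([[f,0,c["cx"]],[0,f,c["cy"]],[0,0,1.]])
def ray(c,u,v):
    R=cv2.Rodrigues(np.array(c["rvec"],float))[0]; t=np.array(c["tvec"],float).ravel()
    return -R.T@t, R.T@np.linalg.inv(K(c))@np.array([u,v,1.])
def plane(c,u,v,z):
    o,d=ray(c,u,v); return o+d*(z-o[2])/d[2]
def proj(c,p):
    return cv2.projectPoints(np.array(p,float).reshape(-1,3),np.array(c["rvec"],float),np.array(c["tvec"],float),K(c),None)[0].reshape(-1,2)
E
python3 - <<'E'
from h import *
import pickle
for n in("scene","side","wrist"):
    c=cam(n); pickle.dump(c,open(f"pics/{n}0.pkl","wb"))
    print(n,c["fovy"],c["cx"],c["cy"],c["img"].shape,ray(c,280,210), [k for k in c])
    cv2.imwrite(f"pics/{n}0.png",cv2.resize(c["img"],(800,600),interpolation=cv2.INTER_CUBIC))
print(sensors.current_eef_rot(),sensors.current_time())
E
```

```text
pics
scene 46.5312742865127 282.8300269547127 215.82075435465038 (420, 560, 3) (array([1255.56989289, -901.19772397,  815.99187399]), array([-0.52167218,  0.635978  , -0.56882837])) ['img', 'fovy', 'cx', 'cy', 'rvec', 'tvec']
side 42.98961239047718 277.7565073530618 211.07613205999806 (420, 560, 3) (array([ 331.72673074, -953.04215334,  977.89481834]), array([ 0.19622318,  0.68534751, -0.70129667])) ['img', 'fovy', 'cx', 'cy', 'rvec', 'tvec']
wrist 64.57070831273 278.66819063461776 207.39845478466012 (420, 560, 3) (array([575.06294399,  71.73090671, 372.83619462]), array([ 0.00389922, -0.29003383, -0.95704884])) ['img', 'fovy', 'cx', 'cy', 'rvec', 'tvec']
[-2.22112233e+00 -2.22101692e+00  7.83104757e-04] 0.15
```

View pics/scene0.png

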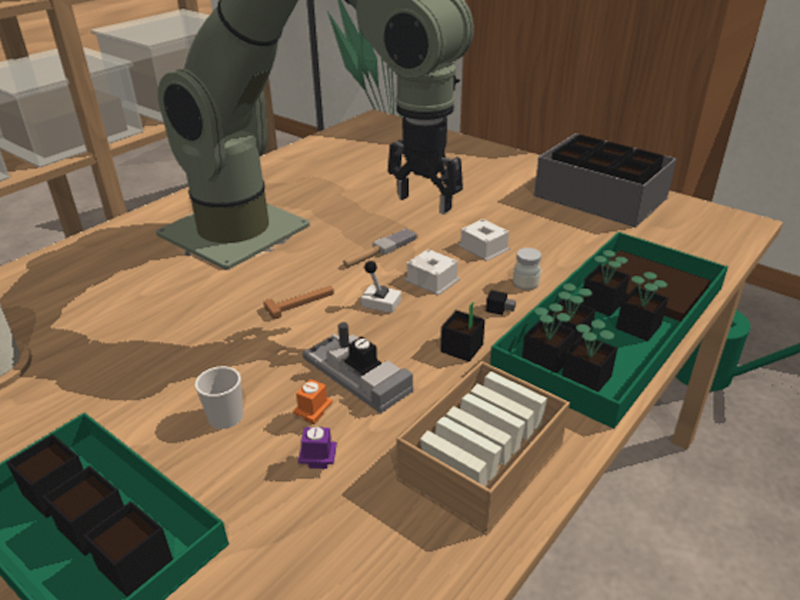

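View pics/side0.png

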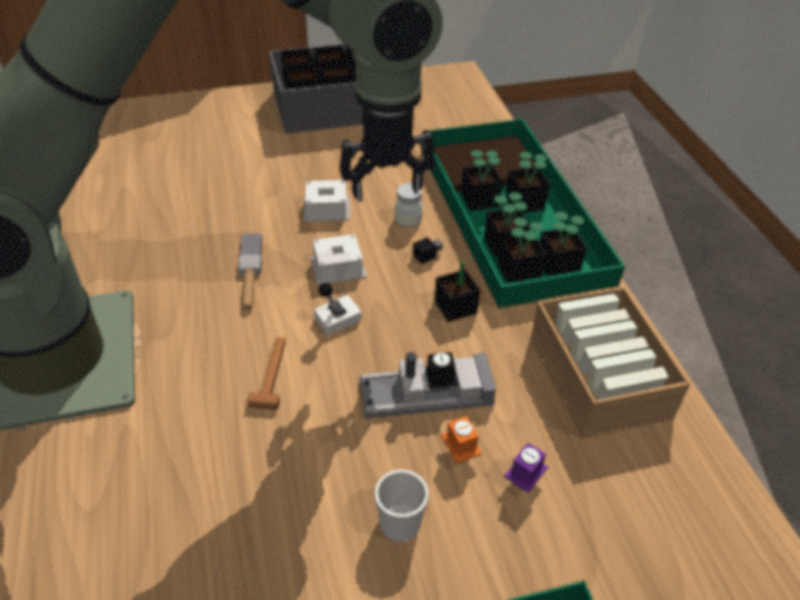

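Both views show the vise with the black timer, at scene (362,352) and side (440,368) in the 800-px pictures. The orange and purple look-alikes stand in front of it. There are two candidate sockets:
- Near the switch: scene (432,270), side (338,257).
- Farther away: scene (485,238), side (326,200). Its hole looks oblong, and the other's looks square.

I'll confirm that in an enlarged crop and get rough positions.

```bash
python3 - <<'E'
from h import *
import pickle
S,D,W=[pickle.load(open(f"pics/{n}0.pkl","rb")) for n in("scene","side","wrist")]
k=.7
for n,s,d,z in [("dial",(362,344),(442,359),82),("post",(343,325),(411,358),96),("sockA",(432,258),(338,249),45),("sockB",(485,229),(326,191),45),("tip",(371,267),(325,289),79),("pot",(463,322),(457,283),60),("jar",(528,254),(409,190),75),("cup",(219,380),(402,490),80),("spare",(495,300),(425,249),17)]:
    print(n,plane(S,s[0]*k,s[1]*k,z).round(),plane(D,d[0]*k,d[1]*k,z).round())
a=cv2.resize(S["img"][140:210,270:370],(400,280),interpolation=cv2.INTER_CUBIC)
b=cv2.resize(D["img"][118:200,200:270],(400,280*1),interpolation=cv2.INTER_CUBIC)
w=cv2.resize(W["img"],(400,300))
o=np.zeros((590,800,3),np.uint8);o[:280,:400]=a;o[:280,400:]=b;o[285:585,:400]=w
cv2.imwrite("pics/c1.png",o)
E
```

```text
dial [ 614. -222.   82.] [ 613. -219.   82.]
post [ 565. -216.   96.] [ 563. -218.   96.]
sockA [504. 125.  45.] [514. 117.  45.]
sockB [523. 300.  45.] [526. 300.  45.]
tip [461. -23.  79.] [466. -19.  79.]
pot [697. -40.  60.] [697. -38.  60.]
jar [680. 218.  75.] [680. 226.  75.]
cup [ 493. -431.   80.] [ 493. -428.   80.]
spare [674. 109.  17.] [683. 111.  17.]
```

View pics/c1.png

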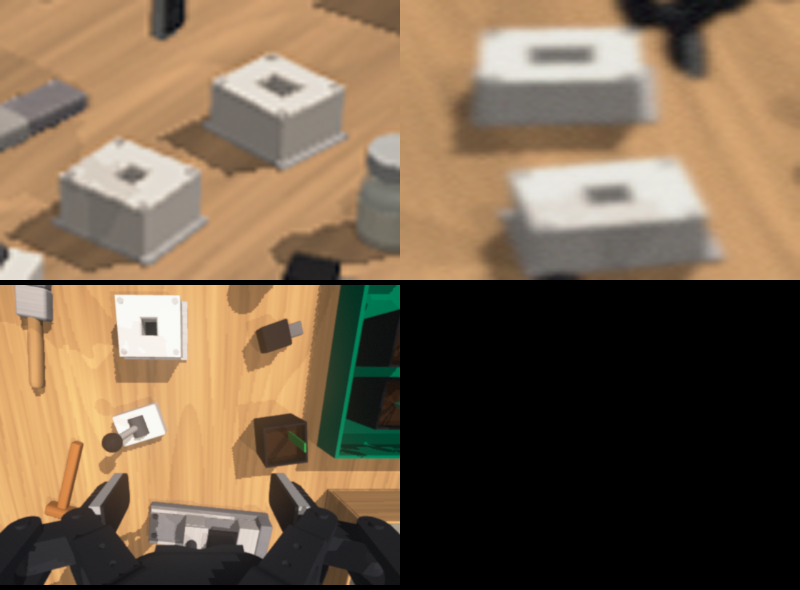

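The upper-right/top socket, with its hole at crop (283,85) and (562,55), has the oblong hole. It stands at about (525,300), so it is the timer's. The near one, crop (130,175) and (608,192), and wrist (150,327), is square. Next I'll take close wrist views over the socket and the vise.

```bash
cat >> h.py <<'E'
def rot(yaw):
    c,s=np.cos(yaw),np.sin(yaw)
    return cv2.Rodrigues(np.array([[c,s,0],[s,-c,0],[0,0,-1.]]))[0].ravel()
E
python3 - <<'E'
from h import *
import pickle
for n,p in [("wsock",(525,300,230)),("wvise",(585,-218,250))]:
    print(bot.ik(p,rot(0)))
    bot.move_pose(p,rot(0)); bot.pause(.2)
    c=cam("wrist"); pickle.dump(c,open(f"pics/{n}.pkl","wb")); print(n,sensors.current_time(),proj(c,[525,300,45]) , proj(c,[614,-220,82]))
a=[pickle.load(open(f"pics/{n}.pkl","rb"))["img"] for n in("wsock","wvise")]
cv2.imwrite("pics/c2.png",cv2.resize(np.hstack(a),(800,300)))
E
```

```text
[-0.78294222  0.88873967  0.45975764  1.47011641 -0.45892958  0.89080554
 -1.74994711]
wsock 1.9417 [[277.87846783 204.44472315]] [[1127.8306494   81.2262846]]
[ 0.13550898  0.87903523  0.38503411  1.36611068 -0.35948999  0.96528534
 -0.97157695]
wvise 4.0833 [[-292.51129803  261.21976561]] [[282.17526535 172.23703674]]
```

View pics/c2.png

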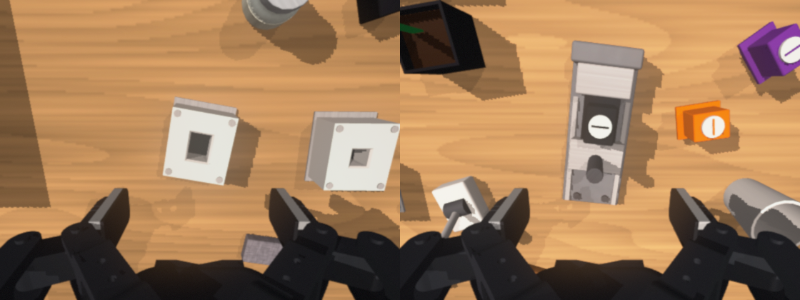

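The left view shows the oblong hole at (199,148) in the correct socket and the square one at (358,157). The right view shows the timer dial at (599,127) in the vise, the post top at about (595,162), and the pot at the top left. Next I'll segment these and cast rays.

```bash
python3 - <<'E'
from h import *
import pickle
S=pickle.load(open("pics/wsock.pkl","rb"));V=pickle.load(open("pics/wvise.pkl","rb"));W0=pickle.load(open("pics/wrist0.pkl","rb"))
def blobs(c,m,roi,zs,amin=60):
    x0,y0,x1,y1=roi; mm=np.zeros(m.shape,np.uint8); mm[y0:y1,x0:x1]=m[y0:y1,x0:x1]*255
    for q in cv2.findContours(mm,cv2.RETR_CCOMP,cv2.CHAIN_APPROX_NONE)[0]:
        A=cv2.contourArea(q)
        if A<amin: continue
        w=np.array([plane(c,u+0.,v+0.,zs)[:2] for u,v in q.reshape(-1,2)],np.float32)
        r=cv2.minAreaRect(w); print("  A",A,"px",q.reshape(-1,2).mean(0).round(),"rect",np.round(r[0],1),np.round(r[1],1),round(r[2],1))
hsv=lambda c:cv2.cvtColor(c["img"],cv2.COLOR_BGR2HSV).astype(int)
h=hsv(S); print("top v",h[180:240:15,240:330:15,2]); 
print("sock white");blobs(S,(h[...,1]<40)&(h[...,2]>205),(200,110,360,280),45)
print("hole");blobs(S,(h[...,2]<150),(258,182,300,232),45)
h=hsv(V)
print("dial");blobs(V,(h[...,1]<40)&(h[...,2]>205),(250,150,310,205),82)
print("body");blobs(V,(h[...,2]<75),(235,110,330,210),79)
print("post");blobs(V,(h[...,2]<95),(250,205,305,260),96)
h=hsv(W0)
print("ball");blobs(W0,(h[...,2]<75),(120,190,190,245),79)
print("base");blobs(W0,(h[...,1]<40)&(h[...,2]>190),(120,150,250,245),25)
# enlarged crops
a=cv2.resize(V["img"][110:270,220:340],(300,400),interpolation=cv2.INTER_CUBIC);b=cv2.resize(W0["img"][150:250,130:250],(480,400),interpolation=cv2.INTER_CUBIC)
cv2.imwrite("pics/c3.png",np.hstack([a,b]))
E
```

```text
top v [[230 230 231 230 230 230]
 [230 230  80  80 229 230]
 [230 230  78  79 230 230]
 [230 230 219 152 230 230]]
sock white
  A 8389.5 px [279. 204.] rect [523.2 299.4] [71.4 79.3] 79.8
  A 74.5 px [236. 239.] rect [495.2 334.6] [8.5 8. ] 42.0
  A 1361.5 px [277. 205.] rect [524.  300.4] [27.3 35.6] 79.9
  A 72.5 px [324. 172.] rect [551.3 264.1] [7.9 7. ] 45.9
  A 78.0 px [248. 158.] rect [561.9 322.4] [6.9 8.2] 44.1
hole
  A 983.0 px [278. 205.] rect [524.4 300.1] [23.  30.9] 80.0
dial
  A 773.0 px [280. 177.] rect [ 610.  -218.1] [22.8 22.6] 0.1
  A 114.5 px [280. 178.] rect [ 610.1 -218.4] [19.1  4. ] 83.7
body
  A 1099.0 px [283. 165.] rect [ 615.6 -218.7] [33.9 47.4] 83.6
post
  A 312.5 px [274. 230.] rect [ 574.8 -213.6] [14.5 18.2] 89.3
ball
base
  A 62.0 px [180. 205.] rect [467.6 -28. ] [26.4  3.9] 31.7
  A 1892.5 px [194. 196.] rect [484.9 -17.9] [71.3 49.3] 17.3
```

View pics/c3.png

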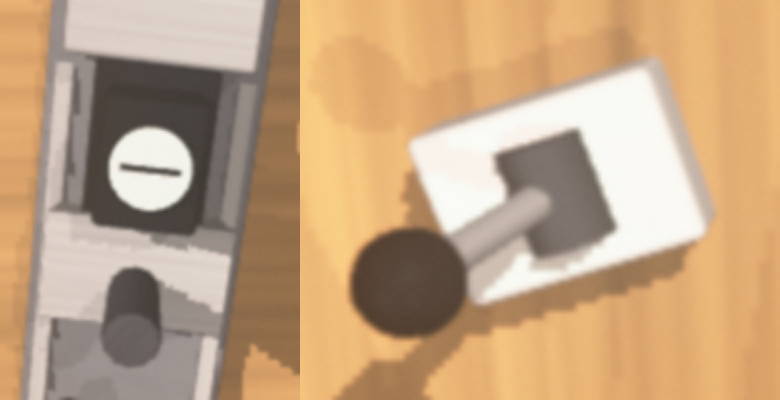

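The crop shows the post-top disc at crop (132,340), which is px (273,246), and the switch ball at crop (408,282), which is px (157,220). The vise yaw is -6.4° and the socket yaw -10°. Now I'll open the jaw.

```bash
python3 - <<'E'
from h import *
import pickle
V=pickle.load(open("pics/wvise.pkl","rb"));W0=pickle.load(open("pics/wrist0.pkl","rb"))
p=plane(V,272.8,246,96);print("post",p,"ball",plane(W0,157,220.5,79))
y=np.radians(-6.35);d=np.array([np.cos(y),np.sin(y),0]);t=np.array([610,-218.2,0])
off=p-t;print("along",off[:2]@d[:2],"perp",off[0]*-d[1]+off[1]*d[0])
# grip x along axis from image, y on axis averaged
bot.gripper_to(50,40)
p[2]=185;R=rot(y)
bot.move_pose(p,R)
print(bot.line_to([p[0],p[1],131],guard=15,rate=100))
bot.gripper_to(5,40);print("w",sensors.current_grip_width(),sensors.current_finger_force(),sensors.current_wrist_force())
q=sensors.current_tool_pos()
g=bot.line_to(np.array(q)-42*d,rate=60,guard=25);print(g,np.array(sensors.current_tool_pos())-q,sensors.current_wrist_force())
bot.gripper_to(50);
q=np.array(sensors.current_tool_pos());q[2]=250;bot.line_to(q,rate=200)
bot.move_pose([585,-218,250],rot(0));bot.pause(.2)
c=cam("wrist");pickle.dump(c,open("pics/v2.pkl","wb"));cv2.imwrite("pics/c4.png",cv2.resize(c["img"][100:280,200:360],(533,600)))
h=cv2.cvtColor(c["img"],cv2.COLOR_BGR2HSV).astype(int)
m=((h[...,1]<40)&(h[...,2]>205)).astype(np.uint8)*255;m[:150]=0;m[205:]=0;m[:,:250]=0;m[:,310:]=0
for k in cv2.findContours(m,cv2.RETR_EXTERNAL,cv2.CHAIN_APPROX_NONE)[0]:
    if cv2.contourArea(k)>200: print("dial",plane(c,*cv2.minEnclosingCircle(k)[0],82))
print(sensors.current_time())
E
```

```text
post [ 562.46260939 -213.28714062   96.        ] ball [461.57837997 -27.5751319   79.        ]
along -47.7891103821467 perp -0.3749964122288576
False
w 16.901204474075936 38.86112093925476 [0.01138918 4.50702152 7.61829714]
True [-3.85059103e+01  4.50995211e+00  1.96561287e-02] [4.81001584 0.06910302 1.63742315]
dial [ 610.50189395 -218.2441431    82.        ]
8.4167
```

View pics/c4.png

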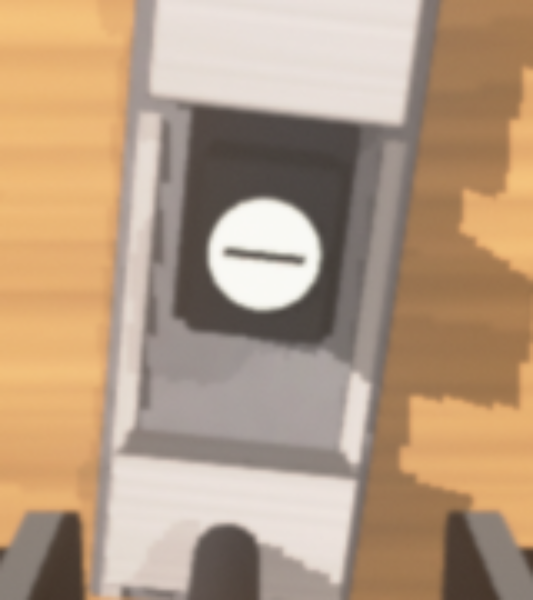

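The jaw is open, with the timer free and still at (610.3,-218.2). Next: grip it, lift, and carry it to the socket.

```bash
python3 - <<'E'
from h import *
yv,ys=np.radians(-6.35),np.radians(-10.1)
P=lambda:np.array(sensors.current_tool_pos())
F=lambda:np.round(sensors.current_wrist_force(),1)
bot.move_pose([610.3,-218.2,180],rot(yv))
print("down",bot.line_to([610.3,-218.2,122],rate=100,guard=12),P())
f0=F();bot.gripper_to(20,45);print("w",sensors.current_grip_width(),f0,F())
bot.line_to([610.3,-218.2,160],rate=60);bot.line_to([610.3,-218.2,250],rate=200)
print("w",sensors.current_grip_width(),F())
bot.line_to([524,300.1,250],rot(ys),rate=280)
bot.line_to([524,300.1,162],rate=150);bot.pause(.2);print("hover",F(),P())
g=bot.line_to([524,300.1,129.5],rate=40,guard=12);bot.pause(.1);print("ins",g,P(),F(),sensors.current_grip_width(),sensors.current_time())
E
```

```text
down False [ 610.51302411 -218.37730912  122.76281509]
w 31.27356106018595 [ 0.9 -0.6  0.2] [-0.5 -0.1  7.3]
w 31.448049717179295 [ 0.1 -0.7 -2.9]
hover [-0.4  0.6 -0.9] [524.222916   300.22020864 162.80060247]
ins True [523.78171541 299.99177209 130.87137583] [-2.2  0.4 10.3] 31.241192487993008 15.0333
```

It stopped at 130.9, where home is expected at about 130.8. I'll press once more, release, back off and check.

```bash
python3 - <<'E'
from h import *
P=lambda:np.array(sensors.current_tool_pos())
print(bot.line_to([524,300.1,128.5],rate=20,guard=15),P(),np.round(sensors.current_wrist_force(),1))
bot.gripper_to(50);bot.pause(.2);print(np.round(sensors.current_wrist_force(),1))
bot.line_to([524,300.1,230],rate=200);bot.pause(.2)
c=cam("wrist");h=cv2.cvtColor(c["img"],cv2.COLOR_BGR2HSV).astype(int)
m=((h[...,1]<40)&(h[...,2]>205)).astype(np.uint8)*255
for k in cv2.findContours(m,cv2.RETR_LIST,cv2.CHAIN_APPROX_NONE)[0]:
    if 300<cv2.contourArea(k)<3000:
        u=cv2.minEnclosingCircle(k)[0];print(cv2.contourArea(k),u,plane(c,*u,90))
d=cam("side");s=cam("scene")
a=cv2.resize(c["img"][100:300,180:380],(400,400));b=cv2.resize(d["img"][110:180,190:260],(400,400),interpolation=cv2.INTER_CUBIC)
cv2.imwrite("pics/c5.png",np.hstack([a,b]));print(sensors.current_time())
E
```

```text
False [524.0434761  299.96126645 130.42306403] [-14.5  -4.2  41.3]
[-0.4 -0.7  0.4]
882.5 (278.1216125488281, 222.6351318359375) [523.73378004 299.94109248  90.        ]
747.0 (511.5, 179.0) [526.59961216 148.15264201  90.        ]
325.0 (286.03472900390625, 144.0) [573.55813195 286.07325151  90.        ]
16.8083
```

View pics/c5.png

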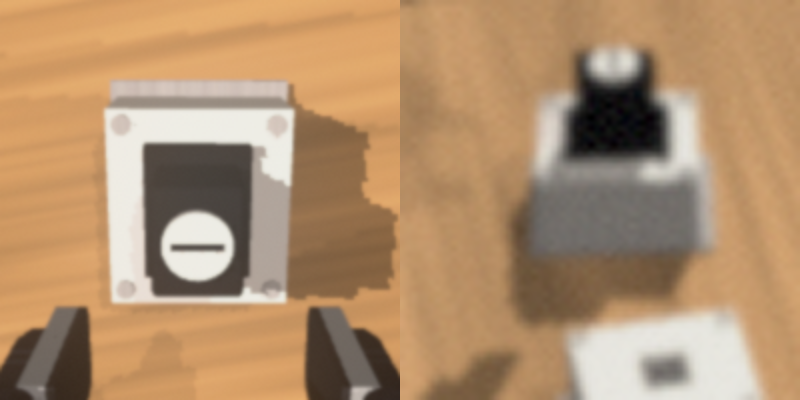

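The timer sits straight with its flange flat on the face: the dial is at crop (198,246), world (523.7,299.9), and it didn't move under 41 N. Now the switch.

```bash
python3 - <<'E'
from h import *
y=np.radians(17.3);d=np.array([np.cos(y),np.sin(y),0]);b=np.array([486.,-18.5,143])
R=rot(y);s=b-75*d
for z in(143,230): print(bot.ik([s[0],s[1],z],R) is not None)
bot.gripper_to(0)
bot.move_pose([s[0],s[1],230],R)
bot.line_to(s,rate=120,guard=10)
g=bot.line_to(b+20*d,rate=100,guard=12);print(g,sensors.current_tool_pos(),np.round(sensors.current_wrist_force(),1))
q=np.array(sensors.current_tool_pos());bot.line_to(q-25*d,rate=150);q=q-25*d;q[2]=280;bot.line_to(q,rate=200)
q[0]-=0;bot.move_pose([480,-100,330],rot(np.pi/2));bot.pause(.2)
c=cam("wrist");e=cam("side")
a=cv2.resize(c["img"],(400,300));f=cv2.resize(e["img"][100:310,180:380],(400,420))
o=np.zeros((420,800,3),np.uint8);o[:300,:400]=a;o[:,400:]=f;cv2.imwrite("pics/c6.png",o);print(sensors.current_time())
E
```

```text
True
True
True [489.5078961  -16.72014802 142.72659841] [-5.2 -0.2  0. ]
22.775
```

View pics/c6.png

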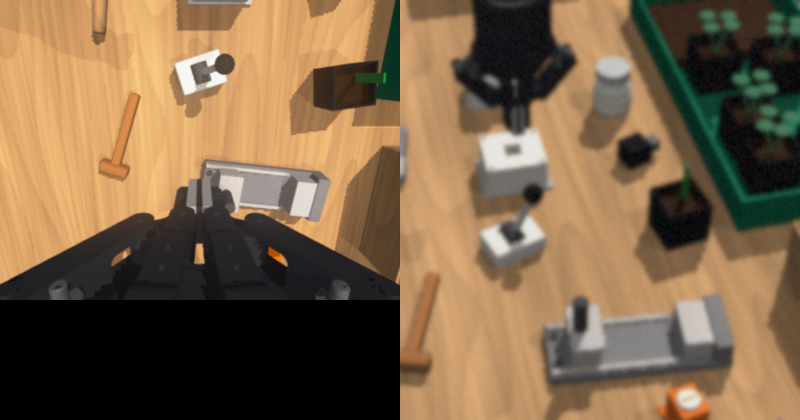

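The lever now leans away from the robot (ball at (224,64)), the jaw is open and the timer is gone from the vise. I'll check the lever angle numerically before handing in.

```bash
python3 - <<'E'
from h import *
c=cam("wrist");h=cv2.cvtColor(c["img"],cv2.COLOR_BGR2HSV)[...,2]
m=(h<70).astype(np.uint8)*255
m[:65]=0;m[115:]=0;m[:,:290]=0;m[:,340:]=0
k=max(cv2.findContours(m,0,1)[0],key=cv2.contourArea);u=cv2.minEnclosingCircle(k)
t=plane(c,*u[0],79)[:2];y=np.radians(17.3);d=np.array([np.cos(y),np.sin(y)])
print(u,t,"travel from start ball",(t-[461.6,-27.6])@d,"of",130*np.sin(.5), "from base",(t-[484.9,-17.9])@d)
E
```

```text
Traceback (most recent call last):
ValueError: max() iterable argument is empty
```

```bash
python3 - <<'E'
from h import *
c=cam("wrist");h=cv2.cvtColor(c["img"],cv2.COLOR_BGR2HSV)[...,2]
y=np.radians(17.3);d=np.array([np.cos(y),np.sin(y)])
for th in(85,100):
    m=(h<th).astype(np.uint8)*255
    m[:65]=0;m[115:]=0;m[:,:297]=0;m[:,:290]=0;m[:,340:]=0
    for k in cv2.findContours(m,0,1)[0]:
        u=cv2.minEnclosingCircle(k);t=plane(c,*u[0],79)[:2]
        if u[1]>5: print(th,u,t,"travel",(t-[461.6,-27.6])@d,"of",130*np.sin(.5),"from base",(t-[484.9,-17.9])@d)
print(proj(c,[514.5,-9,79]),h[80:100:4,300:328:4])
E
```

```text
85 ((313.2727355957031, 89.0), 13.020426750183105) [511.83072822 -10.14032132] travel 53.15039998916154 of 62.32532001854639 from base 28.01993708219188
100 ((313.435791015625, 89.11773681640625), 13.88919734954834) [511.98197655 -10.24128779] travel 53.264781066936976 of 62.32532001854639 from base 28.134318159967314
[[316.24889797  87.66980338]] [[247 136  82  84  86  85 100]
 [235  80  84  86  89  87  85]
 [166  81  83  87  86  87  86]
 [ 98  82  84  87  87  87  86]
 [119  82  83  84  85  85  86]]
```

The angle is ambiguous (0.85 to 0.95), so I'll push again, slowly, with a higher guard.

```bash
python3 - <<'E'
from h import *
y=np.radians(17.3);d=np.array([np.cos(y),np.sin(y),0]);b=np.array([486.,-18.5,143])
R=rot(y);s=b-35*d
P=lambda:np.array(sensors.current_tool_pos())
bot.move_pose([s[0],s[1],250],R);bot.line_to(s,rate=120,guard=10)
for k in range(4,24,2):
    g=bot.line_to(b+(k-4)*d,rate=40,guard=25);f=np.array(sensors.current_wrist_force());print(k-4,g,((P()-b)@d).round(2),f.round(1))
    if g or f[:2]@d[:2]<-18: break
q=P()-25*d;bot.line_to(q,rate=150);q[2]=280;bot.line_to(q,rate=200)
bot.move_pose([480,-100,330],rot(np.pi/2));bot.pause(.2)
c=cam("wrist");h=cv2.cvtColor(c["img"],cv2.COLOR_BGR2HSV)[...,2]
m=(h<92).astype(np.uint8)*255;m[:65]=0;m[115:]=0;m[:,:290]=0;m[:,345:]=0
k=max(cv2.findContours(m,0,1)[0],key=cv2.contourArea);u=cv2.minEnclosingCircle(k)
print(u,plane(c,*u[0],79),sensors.current_time())
E
```

```text
0 False -0.22 [-0.2 -0.3  0.1]
2 False 2.04 [ 0.5 -0.1 -0.3]
4 False 3.67 [-4.6 -1.4  1.2]
6 False 4.28 [-13.1  -5.8   6. ]
8 False 4.8 [-24.1  -9.1  11.7]
((313.5, 89.5), 13.729630470275879) [511.94917562 -10.33138055  79.        ] 29.4
```

The lever is against its stop: it held under 26 N and the ball did not move. I'm handing in.

```bash
python3 -c "
from h import *
print(workorder.close_job())"
```

```text
the job is handed in; nothing more can be done
None
```

I handed the job in at about 30 s on the robot's clock: jaw open about 39 mm, timer plugged home in the oblong socket and released, switch lever thrown over to its end stop, and no bystander touched. The hand-in reported no pass or fail.

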